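# Find the loose clamp lever and cap it

## Robot

A 6-joint arm with a two-finger parallel gripper is mounted at the origin on the work surface. World frame = base frame: x ahead of the robot, y to its left, z up, the work surface at z = 0. Lengths are in mm, angles in rad, forces in N, time in s.
With the tool pointing down it reaches from about 275 to 750 mm from the base axis. Payload 10.2 kg.
Tool frame: the origin (TCP) lies at the very end of the fingers, on their centre line; the grasp point (between the pads) lies 19 mm behind it; z points along the fingers, y is the line along which they close (so a half turn about z gives the same grasp; the last joint's range is limited). The gripper opens to 85 mm and grips with 20 to 120 N. Pads are 22 mm wide; open, the fingers measure 114 mm over their backs; the gripper's body (76 mm by 85 mm) begins 54 mm behind the grasp point. The pads swing forward as they close: fully open they stand 13 mm farther back than shut.
Start: joints at [0.923, 0.313, 1.498, -0, 1.331, -0.223], TCP at [216.386, 478.339, 231.294] pointing down, gripper open.
Joint ranges: [-2.94, 2.94], [-0.97, 2.17], [0.19, 2.56], [-1.23, 4.37], [0.02, 3.11], [-2.88, 2.88]. Speed limits (rad/s): [2.39, 2.39, 3.01, 3.14, 3.14, 3.14].

## Interface

Orientations are given as a unit quaternion [w, x, y, z].
In Python, from rig import ctrl gives the robot as it stands.
- The arm moves only by the tool step_arm, never from a script. Its argument "increments" is a list of rows, each a list of 3 entries, a list of its own where there are three numbers: the shift along the tool's x, y, z in cm, then the turn, a rotation vector about the tool's x, y, z in degrees, then the opening in per cent of the stroke, from 0 (shut) to 100 (fully open). A call has 1 to 8 rows; each row is the pose to reach, as a shift and turn from the pose commanded when the call began, along the tool's axes at that moment; what a row does not reach only later rows make up. A row lasts 1/8 s, in which the tool goes at most 62.5 mm and 10.7 degrees, less where a joint would pass 70% of its speed; a pose out of reach is approached as far as the arm can. A call with a gripper value outside its range is refused whole. The fingers move at their own pace and stop on an object; "squeeze" is the grip in N (left out, the last holds). Time passes only in rows, so rows that repeat a pose let the fingers close. It gives the time, the measured TCP pose, the force, the opening and the grip force at its end, in the units of the state.
- ctrl.sense(): the state, without advancing time (a new reading comes with each control period).
- ctrl.capture(name): name is "scene" or "top"; returns a dict with "img" (420x560x3 uint8, red, green, blue), "fx", "fy", "cx", "cy" (pixels), "k1" (the pictures are not rectified: a ray, as slopes to the right and down, at radius r is drawn at 1 + k1 r^2 times it, then the intrinsics apply), "extrinsics" (4x4, takes a point from camera to world coordinates). Camera axes: x right, y down, z forward; pixel columns grow to the right and rows downward; lengths in mm; the calibration is good to about 2 mm. A picture is of the moment at which its call begins. There is no depth.
- ctrl.finish_job(): hands the job in; it is judged then, once.
The state is a dict: "time_s": time; "joints": joint angles; "dq": joint speeds; "tau": joint torques, N m; "eef_pos": TCP position; "ee_rot": TCP orientation; "force": force on the tool from outside, world axes, zero at the start; "wrist_torque": the same for the moment, N m; "grip_width": opening from 0.0 (shut) to 1.0 (fully open); "grip_force": force on a finger pad.
Only numpy, scipy, OpenCV 4.12 (cv2) and the standard library are available. Lean on these libraries where they do the work, as an engineer would, in place of code of your own. Each camera call takes 0.05 s, during which the arm holds its last target. There are 200 camera calls.

## Task

One of the three clamp levers on the instrument baseplate has worked loose: starting with the one on the robot's right and going along the row, lean sideways on the end of each with about 10 N, never over 25 N. The tight ones hold; the loose one gives, and is to be turned only a little (its end by 5 to 30 mm) and left so. Then flag the loose one by lowering the rubber bung, bore down, fully home over its stud, let go only once it is seated, and leave everything else undisturbed.

Things in the scene. Friction and masses are not known exactly. Their poses are not given: they have to be found in the camera images.
- plate: Grey painted steel baseplate fixed on the shelf, 160 x 380 x 12 mm (x, y, z); origin at the centre of its underside. The three clamps stand on its top face (12 mm above the shelf) in a row along its y axis, one at the centre and one 130 mm to either side; its -y end is on the robot's right.
- clamp_a: One of three clamps of identical looks; which place each has varies, exactly one is loose. Origin on its upright axis at the plate's top face. Bare metal hub 34 mm across, 30 mm high; brass stud 14 mm across rising 22 mm above the hub; level round arm 14 mm thick, its centre line 22 mm above the plate, running along the body's -x to a rounded end 92 mm from the axis.
- tip_a (a point): Clamp a: point on its arm's centre line, 85 mm from the axis. If tight, the arm only flexes: 25 N sideways near the end moves it under 4 mm and it springs back. If loose, it turns about the upright axis, either way, with 3 to 6 N near its end and stays where it is left; limits 0.6 rad each way.
- clamp_b: One of three clamps of identical looks; which place each has varies, exactly one is loose. Origin on its upright axis at the plate's top face. Bare metal hub 34 mm across, 30 mm high; brass stud 14 mm across rising 22 mm above the hub; level round arm 14 mm thick, its centre line 22 mm above the plate, running along the body's -x to a rounded end 92 mm from the axis.
- tip_b (a point): Clamp b: point on its arm's centre line, 85 mm from the axis. If tight, the arm only flexes: 25 N sideways near the end moves it under 4 mm and it springs back. If loose, it turns about the upright axis, either way, with 3 to 6 N near its end and stays where it is left; limits 0.6 rad each way.
- clamp_c: One of three clamps of identical looks; which place each has varies, exactly one is loose. Origin on its upright axis at the plate's top face. Bare metal hub 34 mm across, 30 mm high; brass stud 14 mm across rising 22 mm above the hub; level round arm 14 mm thick, its centre line 22 mm above the plate, running along the body's -x to a rounded end 92 mm from the axis.
- tip_c (a point): Clamp c: point on its arm's centre line, 85 mm from the axis. If tight, the arm only flexes: 25 N sideways near the end moves it under 4 mm and it springs back. If loose, it turns about the upright axis, either way, with 3 to 6 N near its end and stays where it is left; limits 0.6 rad each way.
- bung: Loose black rubber bung standing bore down on the shelf: round, 40 mm in diameter at the bottom, 42 mm at the top, 42 mm high, 60 g. A round blind bore 22 mm in diameter and 28 mm deep opens in its underside. Origin at the centre of its underside; seated on a clamp it rests on the hub's top, 30 mm above the clamp's origin.
- insulator: White porcelain insulator standing loose on the shelf, 72 mm in diameter, 105 mm high; origin at the centre of its underside. Bystander.
- sonde: Grey aluminium radiosonde shell standing loose on the shelf, 91 mm in diameter, 118 mm high; origin at the centre of its underside. Bystander.
- spanner_1: Steel spanner lying flat on the shelf to the left of the baseplate, along its x axis; origin under its middle. Bystander.
- spanner_2: Steel spanner lying flat on the shelf beyond the baseplate, away from the robot, along its x axis; origin under its middle. Bystander.
Not all that is in view belongs to the job. Of the things that look like the bung, the smallest one is meant.

How it is judged (in metres and radians):
On the way, in this order (a step that is already met when the one before it is completed fails the run):
1. the right-hand clamp has been tested: pressed by the fingers with over 6 N, or its end has given by over 5 mm (((y of clamp_a in the frame of plate below -0.065 m and (contact force between the fingers and clamp_a above 6 N or distance of tip_a from where it was at the start of the episode above 0.005 m)) or (y of clamp_b in the frame of plate below -0.065 m and (contact force between the fingers and clamp_b above 6 N or distance of tip_b from where it was at the start of the episode above 0.005 m)) or (y of clamp_c in the frame of plate below -0.065 m and (contact force between the fingers and clamp_c above 6 N or distance of tip_c from where it was at the start of the episode above 0.005 m)))), for 0.04 s.
2. the middle clamp has been tested: pressed by the fingers with over 6 N, or its end has given by over 5 mm (((y of clamp_a in the frame of plate between -0.065 and 0.065 m and (contact force between the fingers and clamp_a above 6 N or distance of tip_a from where it was at the start of the episode above 0.005 m)) or (y of clamp_b in the frame of plate between -0.065 and 0.065 m and (contact force between the fingers and clamp_b above 6 N or distance of tip_b from where it was at the start of the episode above 0.005 m)) or (y of clamp_c in the frame of plate between -0.065 and 0.065 m and (contact force between the fingers and clamp_c above 6 N or distance of tip_c from where it was at the start of the episode above 0.005 m)))), for 0.04 s.
3. the left-hand clamp has been tested: pressed by the fingers with over 6 N, or its end has given by over 5 mm (((y of clamp_a in the frame of plate above 0.065 m and (contact force between the fingers and clamp_a above 6 N or distance of tip_a from where it was at the start of the episode above 0.005 m)) or (y of clamp_b in the frame of plate above 0.065 m and (contact force between the fingers and clamp_b above 6 N or distance of tip_b from where it was at the start of the episode above 0.005 m)) or (y of clamp_c in the frame of plate above 0.065 m and (contact force between the fingers and clamp_c above 6 N or distance of tip_c from where it was at the start of the episode above 0.005 m)))), for 0.04 s.
4. the bung is seated over the stud of the clamp that gave while the gripper still holds it (((distance of tip_a from where it was at the start of the episode above 0.005 m and distance of each of tip_b, tip_c from where it was at the start of the episode below 0.003 m and horizontal distance between bung and clamp_a below 0.008 m and z of bung in the frame of clamp_a between 0.026 and 0.033 m) or (distance of tip_b from where it was at the start of the episode above 0.005 m and distance of each of tip_a, tip_c from where it was at the start of the episode below 0.003 m and horizontal distance between bung and clamp_b below 0.008 m and z of bung in the frame of clamp_b between 0.026 and 0.033 m) or (distance of tip_c from where it was at the start of the episode above 0.005 m and distance of each of tip_a, tip_b from where it was at the start of the episode below 0.003 m and horizontal distance between bung and clamp_c below 0.008 m and z of bung in the frame of clamp_c between 0.026 and 0.033 m)) and contact force between the fingers and bung above 1 N), for 0.1 s.
At the end, for the whole second after the job is handed in: The loose lever's end is 5 to 30 mm from its start, the other two within 3 mm of theirs; the bung is upright within 0.12 rad, within 8 mm of the loose clamp's axis, its underside 26 to 33 mm above the clamp's origin, released, at rest; bystanders within 15 mm of their starts (((distance of tip_a from where it was at the start of the episode above 0.005 m and distance of each of tip_b, tip_c from where it was at the start of the episode below 0.003 m and horizontal distance between bung and clamp_a below 0.008 m and z of bung in the frame of clamp_a between 0.026 and 0.033 m) or (distance of tip_b from where it was at the start of the episode above 0.005 m and distance of each of tip_a, tip_c from where it was at the start of the episode below 0.003 m and horizontal distance between bung and clamp_b below 0.008 m and z of bung in the frame of clamp_b between 0.026 and 0.033 m) or (distance of tip_c from where it was at the start of the episode above 0.005 m and distance of each of tip_a, tip_b from where it was at the start of the episode below 0.003 m and horizontal distance between bung and clamp_c below 0.008 m and z of bung in the frame of clamp_c between 0.026 and 0.033 m)) and angle between bung's own z axis and vertical below 0.12 rad and linear speed of bung below 0.02 m/s and contact force between the fingers and bung below 0.1 N and distance of each of insulator, sonde, spanner_1, spanner_2 from where it was at the start of the episode below 0.015 m); the robot touches nothing.
It fails at once if a clamp is loaded with more than 25 N (contact force between any of clamp_a, clamp_b, clamp_c and anything else above 25 N).
It fails at once if a lever's end is turned more than 30 mm from its start (distance of any of tip_a, tip_b, tip_c from where it was at the start of the episode above 0.03 m).
It fails at once if a bystander is moved more than 15 mm or the insulator or shell is tipped over 0.3 rad (distance of any of insulator, sonde, spanner_1, spanner_2 from where it was at the start of the episode above 0.015 m or angle between any of insulator, sonde's own z axis and vertical above 0.3 rad).
It also fails if it takes over 69 s, if anything falls off the work surface, if the arm or the gripper's body presses on something with over 40 N, if the wrist force passes 120 N, or if a joint passes its speed limit or range.

## Working session

There is one attempt and no reset: what is moved stays moved. The work goes in short steps, Python scripts to look and compute and a tool call to move; the robot and the scene stay as the last step left them, time stands still between calls to the robot, and variables do not carry over. Pictures are saved under pics/ and viewed, at most 10 in all, crops included, and the job is handed in when it is done.

Besides the shell and the picture viewer there is one more tool, called after "Request:" in YAML: its name, and indented under it one key for each argument. step_arm: Moves the arm, as the interface text tells. Its arguments: {"type":"object","properties":{"increments":{"type":"array"},"squeeze":{"type":"number"}},"required":["increments"]}

```bash
mkdir -p pics; cat > h.py <<'E'
from rig import ctrl
import numpy as np, cv2, pickle
def grab(n,save=None):
    c=ctrl.capture(n)
    pickle.dump(c,open(f'{n}.pkl','wb'))
    if save: cv2.imwrite(f'pics/{save}.png',c['img'][:,:,::-1])
    return c
def load(n): return pickle.load(open(f'{n}.pkl','rb'))
def ray(c,u,v):
    K=np.array([[c['fx'],0,c['cx']],[0,c['fy'],c['cy']],[0,0,1.]])
    p=cv2.undistortPoints(np.array([[[u,v]]],float),K,np.array([c['k1'],0,0,0.]))[0,0]
    E=np.array(c['extrinsics']); d=E[:3,:3]@np.array([p[0],p[1],1]); return E[:3,3],d/np.linalg.norm(d)
def at(c,u,v,z):
    o,d=ray(c,u,v); return o+d*(z-o[2])/d[2]
def proj(c,P):
    E=np.array(c['extrinsics']); q=E[:3,:3].T@(np.array(P,float)-E[:3,3]); s=q[:2]/q[2]; s=s*(1+c['k1']*(s@s))
    return np.array([c['fx']*s[0]+c['cx'],c['fy']*s[1]+c['cy']])
E
python3 - <<'E'
from h import *
for n in('scene','top'):
    c=grab(n,n+'0'); print(n,c['fx'],c['k1'],np.round(c['extrinsics'],3).tolist())
print(ctrl.sense())
E
```

```text
scene 391.2761024003652 0.028062353813036456 [[0.402, 0.692, -0.6, 1075.608], [0.916, -0.295, 0.273, -227.755], [0.011, -0.659, -0.752, 721.49], [0.0, 0.0, 0.0, 1.0]]
top 508.392448415169 0.02887340547323954 [[0.011, -0.997, 0.071, 439.935], [-1.0, -0.01, 0.003, -15.639], [-0.003, -0.071, -0.997, 1305.579], [0.0, 0.0, 0.0, 1.0]]
{'time_s': 0.1, 'joints': array([ 9.22617977e-01,  3.13415990e-01,  1.49833053e+00, -5.43691078e-05,
        1.33102463e+00, -2.23413189e-01]), 'dq': array([-4.28569121e-05, -2.16611977e-03, -2.43098054e-03, -7.91213594e-04,
        3.92123425e-03,  1.35139213e-03]), 'tau': array([ 1.51951899e-03, -4.12902546e+01, -2.60144198e+01, -2.92871582e-04,
        3.04243003e-03,  1.22494254e-05]), 'eef_pos': array([216.24568783, 478.14722282, 230.79259274]), 'ee_rot': array([-2.24805368e-04,  2.10783181e-01,  9.77532661e-01, -5.45319702e-04]), 'force': array([0.06998623, 0.11079528, 0.35816538]), 'wrist_torque': array([-0.00274221, -0.04379455, -0.00261903]), 'grip_force': 0.0, 'grip_width': 1.0009240036835356}
```

View pics/scene0.png

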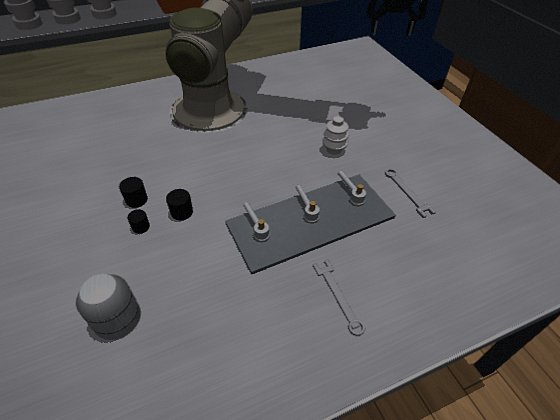

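View pics/top0.png

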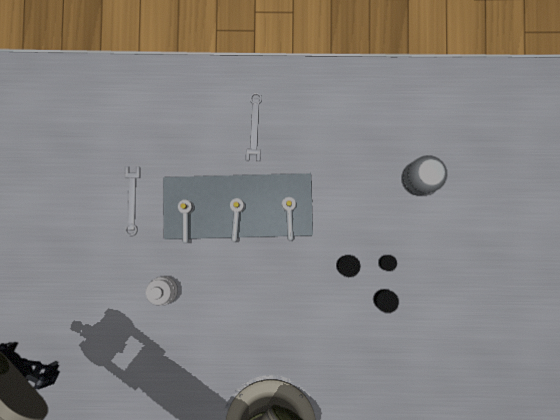

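The scene picture shows the plate with clamps, with studs at scene (261,223), (312,205) and (360,188), which are top (289,203), (236,204) and (184,206). The robot's right-hand clamp is top (289,203).
Bung candidates by pixel:
- top (348,266), scene (179,204)
- top (388,262), scene (138,222)
- top (386,300), scene (133,192)

The smallest looks like top (388,262). I'll measure all three.

```bash
cat > meas.py <<'E'
from h import *
def tri(a,b):
    A=np.zeros((3,3));B=np.zeros(3)
    for o,d in(a,b):
        M=np.eye(3)-np.outer(d,d);A+=M;B+=M@o
    return np.linalg.solve(A,B)
def blobs(c,m,lo,hi,box):
    n,l,s,ce=cv2.connectedComponentsWithStats(m.astype('uint8'))
    return [(ce[i].round(1).tolist(),s[i].tolist()) for i in range(1,n) if lo<s[i][4]<hi and box[0]<ce[i][0]<box[2] and box[1]<ce[i][1]<box[3]]
B={'top':(120,150,460,320),'scene':(60,150,460,340)}
if __name__=='__main__':
    br={}
    for n in B:
        c=load(n);im=c['img'].astype(int)
        br[n]=blobs(c,(im[...,0]-im[...,2]>40),5,200,B[n])
        print(n,'brass',br[n]); print(' black',blobs(c,(im.max(2)<38),60,2000,B[n]))
        for (u,v),s in br[n]: print('  z64',at(c,u,v,62).round(1))
    t,s=load('top'),load('scene')
    for p,q in zip(sorted(br['top']),sorted(br['scene'])[::-1]):
        print('tri',tri(ray(t,*p[0]),ray(s,*q[0])).round(1))
    im=t['img'].astype(int)
    m=((im.min(2)>125)&(im.max(2)-im.min(2)<25)).astype('uint8')
    h=t['img'][170:245,155:320]; cv2.imwrite('pics/plate.png',cv2.resize(h[:,:,::-1],None,fx=4.8,fy=4.8,interpolation=cv2.INTER_CUBIC))
    h=t['img'][240:320,325:415]; g=cv2.resize(h,None,fx=5,fy=5)
    h2=s['img'][170:240,110:200]; g2=cv2.resize(h2,(350,400*70//90)); 
    g2=cv2.copyMakeBorder(g2,0,400-g2.shape[0],0,0,cv2.BORDER_CONSTANT)
    cv2.imwrite('pics/bungs.png',np.hstack([g,g2])[:,:,::-1])
E
python3 meas.py
```

```text
top brass [([288.5, 202.9], [286, 201, 6, 5, 24]), ([182.9, 205.5], [180, 203, 6, 6, 25]), ([235.7, 204.0], [233, 202, 6, 5, 24])]
 black [([347.9, 265.5], [337, 256, 23, 21, 375]), ([387.3, 262.6], [379, 256, 18, 15, 210]), ([385.6, 300.4], [374, 290, 24, 22, 420])]
  z64 [548.8 -38.3  62. ]
  z64 [539.7 220.7  62. ]
  z64 [544.7  91.3  62. ]
scene brass [([360.1, 185.8], [358, 184, 6, 4, 18]), ([312.5, 202.5], [310, 201, 6, 4, 20]), ([260.7, 221.1], [258, 219, 6, 5, 24])]
 black [([133.2, 191.8], [119, 177, 29, 31, 638]), ([179.3, 204.0], [166, 189, 27, 32, 641]), ([138.3, 221.1], [128, 209, 22, 25, 388]), ([320.4, 245.6], [250, 216, 145, 58, 309])]
  z64 [542.9 221.2  62. ]
  z64 [546.9  91.8  62. ]
  z64 [552.1 -38.5  62. ]
tri [540.4 222.1  59.3]
tri [545.2  92.1  60.1]
tri [549.3 -37.9  58.6]
```

View pics/plate.png

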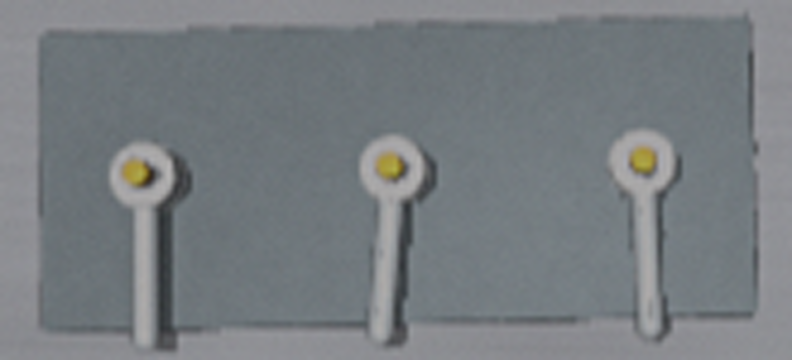

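View pics/bungs.png

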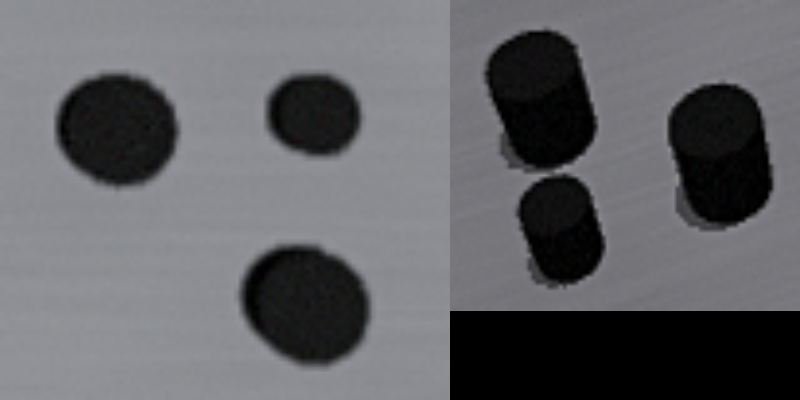

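The plate crop shows the three arm ends at top px (290.4,239.4) right, (234.8,240.2) middle and (185.4,241.2) left. The bungs crop confirms that top (387,262) is clearly the smallest of the three. Next I'll compute positions.

```bash
cat > plan.py <<'E'
from h import *
from scipy.spatial.transform import Rotation as R
import sys
# usage: plan.py x y z yaw_of_tool_y(deg)
def go(x,y,z,yaw):
    s=ctrl.sense(); q=s['ee_rot']; r=R.from_quat([q[1],q[2],q[3],q[0]])
    a=np.deg2rad(yaw); Y=np.array([np.cos(a),np.sin(a),0]); Z=np.array([0,0,-1.]); X=np.cross(Y,Z)
    t=R.from_matrix(np.c_[X,Y,Z])
    print('shift cm',(r.inv().apply(np.array([x,y,z])-s['eef_pos'])/10).round(2),'rot',np.rad2deg((r.inv()*t).as_rotvec()).round(1),'now',s['eef_pos'].round(1),'F',s['force'].round(1))
if __name__=='__main__': go(*map(float,sys.argv[1:]))
E
python3 - <<'E'
from meas import *
t,s=load('top'),load('scene')
for n,u,v in(('R',290.4,239.4),('M',234.8,240.2),('L',185.4,241.2)): print('tip',n,at(t,u,v,34).round(1))
for nm,p,q in(('bung',(387.3,262.6),(138.3,221.1)),('b2',(347.9,265.5),(179.3,204)),('b3',(385.6,300.4),(133.2,191.8))):
    T=tri(ray(t,*p),ray(s,*q)); z=T[2]
    print(nm,'tri',T.round(1),'top z21',at(t,*p,21).round(1),'scene z21',at(s,*q,21).round(1))
print('insul top',at(t,157,292,100).round(1),at(s,338,122,105).round(1), 'base?',at(s,335,152,0).round(1))
print('sonde',at(t,431,172,118).round(1))
print('spanner1',at(t,132,230,3).round(1),at(t,132,172,3).round(1))
# bung outline width in top view: equivalent diameter
m=(t['img'].max(2)<38).astype('uint8')[250:275,370:400]
print(cv2.minAreaRect(cv2.findNonZero(m)), 'mm/px',np.linalg.norm(at(t,387,262,42)-at(t,388,262,42)))
E
python3 plan.py 467 -88 150 0
```

```text
tip R [459.8 -44.3  34. ]
tip M [456.4  94.5  34. ]
tip L [452.6 217.6  34. ]
bung tri [ 404.6 -288.4   17.6] top z21 [ 404.6 -288.2   21. ] scene z21 [ 408.  -287.5   21. ]
b2 tri [ 396.5 -188.3   25.8] top z21 [ 396.2 -189.6   21. ] scene z21 [ 392.  -187.5   21. ]
b3 tri [ 311.2 -281.9   24.8] top z21 [ 310.7 -283.4   21. ] scene z21 [ 307.3 -281.6   21. ]
insul top [332.4 269.1 100. ] [348.9 263.1 105. ] base? [347.  269.1   0. ]
sonde [ 620.1 -370.8  118. ]
spanner1 [480.2 360.3   3. ] [629.7 364.9   3. ]
((17.5, 13.0), (14.0, 17.0), 90.0) mm/px 2.4607761256542027
shift cm [-46.18 -41.24   8.12] rot [-0.1  0.  65.7] now [216.2 478.1 230.8] F [0.1 0.1 0.4]
```

Request:
step_arm:
  increments:
    - [[-6,-5.2,0],[0,0,9],0]
    - [[-12,-10.4,0],[0,0,18],0]
    - [[-18,-15.6,0],[0,0,27],0]
    - [[-24,-20.8,0],[0,0,36],0]
    - [[-30,-26,0],[0,0,45],0]
    - [[-36,-31.2,0],[0,0,54],0]
    - [[-42,-36.4,4],[0,0,62],0]
    - [[-46.2,-41.2,8],[0,0,65.7],0]
  squeeze: 40

```text
time_s: 1.1
eef_pos: [421.7, 25.8, 196.4]
ee_rot: [0.001, 0.709, 0.706, 0.0]
force: [0.1, 0.2, -0.2]
grip_width: 0.004
grip_force: 0.0
```

```bash
python3 plan.py 467 -80 22 0; python3 -c "
from h import *;print(ctrl.sense()['joints'].round(2),ctrl.sense()['grip_width'])"
```

```text
shift cm [-10.55   4.55  17.45] rot [ 0.1  0.  -0.2] now [421.7  25.8 196.4] F [ 0.1  0.2 -0.2]
[-0.22  0.12  1.84  0.    1.18 -0.21] 0.003615725648905223
```

Request:
step_arm:
  increments:
    - [[0,0,0],[0,0,0],0]
    - [[0,0,0],[0,0,0],0]

```text
time_s: 1.35
eef_pos: [420.7, 28.2, 196.4]
ee_rot: [-0.0, 0.707, 0.707, -0.0]
force: [-0.1, 0.6, -0.7]
grip_width: -0.001
grip_force: 0.0
```

```bash
python3 plan.py 467 -80 22 0
```

```text
shift cm [-10.83   4.65  17.44] rot [-0. -0. -0.] now [420.7  28.2 196.4] F [-0.1  0.6 -0.7]
```

Request:
step_arm:
  increments:
    - [[-5.4,2.3,3],[0,0,0],0]
    - [[-10.8,4.6,8],[0,0,0],0]
    - [[-10.8,4.6,13],[0,0,0],0]
    - [[-10.8,4.6,16],[0,0,0],0]
    - [[-10.8,4.6,17.4],[0,0,0],0]
    - [[-10.8,4.6,17.4],[0,0,0],0]
    - [[-10.8,4.6,17.4],[0,0,0],0]

```text
time_s: 2.22
eef_pos: [467.7, -80.0, 23.9]
ee_rot: [0.001, 0.707, 0.707, 0.0]
force: [0.5, 0.6, 0.6]
grip_width: -0.002
grip_force: 0.0
```

```bash
python3 - <<'E'
from h import *
s=ctrl.sense();print(s['eef_pos'],s['force'])
c=grab('scene'); cv2.imwrite('pics/t1.png',cv2.resize(c['img'][130:290,180:400,::-1],None,fx=3.5,fy=3.5))
E
```

```text
[467.72239916 -79.97966864  23.89281689] [0.47293142 0.61313534 0.56188181]
```

View pics/t1.png

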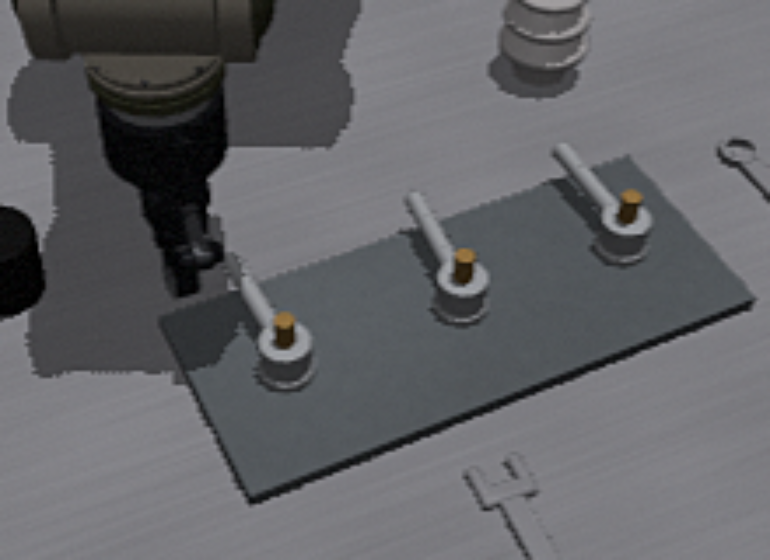

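The closed fingers are to the right of the right lever's end (crop (185,270)), with a gap of about 18 mm. I'll creep in along tool +x.

Request:
step_arm:
  increments:
    - [[0.6,0,0],[0,0,0],0]
    - [[1.2,0,0],[0,0,0],0]
    - [[1.2,0,0],[0,0,0],0]
    - [[1.3,0,0],[0,0,0],0]
    - [[1.4,0,0],[0,0,0],0]
    - [[1.4,0,0],[0,0,0],0]

```text
time_s: 3.02
eef_pos: [466.8, -66.2, 22.5]
ee_rot: [-0.0, 0.707, 0.707, -0.0]
force: [-0.1, -0.3, -0.3]
grip_width: 0.0
grip_force: 0.0
```

Request:
step_arm:
  increments:
    - [[0.1,0,0],[0,0,0],0]
    - [[0.2,0,0],[0,0,0],0]
    - [[0.2,0,0],[0,0,0],0]

```text
time_s: 3.4
eef_pos: [466.8, -64.1, 22.5]
ee_rot: [-0.0, 0.707, 0.707, -0.0]
force: [0.5, 0.4, -0.3]
grip_width: -0.0
grip_force: 0.0
```

Request:
step_arm:
  increments:
    - [[0.1,0,0],[0,0,0],0]
    - [[0.1,0,0],[0,0,0],0]

```text
time_s: 3.65
eef_pos: [466.8, -63.1, 22.4]
ee_rot: [-0.0, 0.707, 0.707, -0.0]
force: [-0.0, -0.1, 0.4]
grip_width: -0.003
grip_force: 0.0
```

Request:
step_arm:
  increments:
    - [[0.1,0,0],[0,0,0],0]
    - [[0.1,0,0],[0,0,0],0]

```text
time_s: 3.9
eef_pos: [466.9, -62.1, 22.5]
ee_rot: [0.0, 0.707, 0.707, 0.0]
force: [1.0, 0.8, -0.1]
grip_width: -0.0
grip_force: 0.0
```

Request:
step_arm:
  increments:
    - [[0.1,0,0],[0,0,0],0]
    - [[0.1,0,0],[0,0,0],0]

```text
time_s: 4.15
eef_pos: [466.9, -61.3, 22.5]
ee_rot: [0.0, 0.707, 0.707, -0.0]
force: [-0.4, -0.8, -0.1]
grip_width: -0.002
grip_force: 0.7
```

Request:
step_arm:
  increments:
    - [[0.1,0,0],[0,0,0],0]
    - [[0.1,0,0],[0,0,0],0]

```text
time_s: 4.4
eef_pos: [466.8, -60.6, 22.5]
ee_rot: [0.0, 0.707, 0.707, -0.0]
force: [-1.6, -5.3, 0.7]
grip_width: 0.004
grip_force: 2.7
```

Request:
step_arm:
  increments:
    - [[0.1,0,0],[0,0,0],0]
    - [[0.1,0,0],[0,0,0],0]

```text
time_s: 4.65
eef_pos: [466.8, -60.1, 22.5]
ee_rot: [0.001, 0.707, 0.707, -0.001]
force: [-2.7, -9.7, -1.2]
grip_width: -0.001
grip_force: 4.6
```

The right clamp holds at about 10 N, so it is tight. Going on to the middle one.

Request:
step_arm:
  increments:
    - [[-0.6,0,0],[0,0,0],0]
    - [[-1.0,0,-1.5],[0,0,0],0]
    - [[-1.0,0,-4.5],[0,0,0],0]
    - [[3,-0.1,-5],[0,0,0],0]
    - [[7.5,-0.2,-5],[0,0,0],0]
    - [[12.1,-0.3,-5],[0,0,0],0]
    - [[12.1,-0.3,-4],[0,0,0],0]
    - [[12.1,-0.3,-1],[0,0,0],0]

```text
time_s: 5.65
eef_pos: [465.1, 61.7, 33.5]
ee_rot: [0.002, 0.707, 0.707, 0.001]
force: [-0.6, 0.0, -0.4]
grip_width: 0.003
grip_force: 0.0
```

Request:
step_arm:
  increments:
    - [[0,0,0.6],[0,0,0],0]
    - [[0.4,0,1],[0,0,0],0]
    - [[0.8,0,1],[0,0,0],0]
    - [[1.0,0,1],[0,0,0],0]
    - [[1.0,0,1],[0,0,0],0]

```text
time_s: 6.28
eef_pos: [464.1, 72.0, 22.9]
ee_rot: [0.0, 0.707, 0.707, 0.0]
force: [-0.9, -1.1, 0.5]
grip_width: -0.0
grip_force: 0.0
```

Request:
step_arm:
  increments:
    - [[0.1,0,0],[0,0,0],0]
    - [[0.2,0,0],[0,0,0],0]
    - [[0.2,0,0],[0,0,0],0]

```text
time_s: 6.65
eef_pos: [463.9, 73.9, 22.5]
ee_rot: [-0.0, 0.707, 0.707, -0.0]
force: [-0.0, -0.6, -0.1]
grip_width: -0.004
grip_force: 0.0
```

Request:
step_arm:
  increments:
    - [[0.1,0,0],[0,0,0],0]
    - [[0.1,0,0],[0,0,0],0]

```text
time_s: 6.9
eef_pos: [463.9, 74.9, 22.4]
ee_rot: [-0.0, 0.707, 0.707, -0.0]
force: [0.1, 0.3, -1.1]
grip_width: 0.003
grip_force: 0.0
```

Request:
step_arm:
  increments:
    - [[0.1,0,0],[0,0,0],0]
    - [[0.1,0,0],[0,0,0],0]

```text
time_s: 7.15
eef_pos: [463.9, 75.9, 22.5]
ee_rot: [-0.0, 0.707, 0.707, 0.0]
force: [-0.8, -0.1, -0.1]
grip_width: -0.003
grip_force: 0.0
```

Request:
step_arm:
  increments:
    - [[0.1,0,0],[0,0,0],0]
    - [[0.1,0,0],[0,0,0],0]

```text
time_s: 7.4
eef_pos: [464.0, 76.9, 22.5]
ee_rot: [0.0, 0.707, 0.707, 0.0]
force: [-0.3, -0.4, -0.5]
grip_width: 0.003
grip_force: 0.0
```

Request:
step_arm:
  increments:
    - [[0.1,0,0],[0,0,0],0]
    - [[0.1,0,0],[0,0,0],0]

```text
time_s: 7.65
eef_pos: [464.0, 77.9, 22.5]
ee_rot: [0.0, 0.707, 0.707, -0.0]
force: [-0.5, -0.0, -0.2]
grip_width: -0.004
grip_force: 0.0
```

Request:
step_arm:
  increments:
    - [[0.1,0,0],[0,0,0],0]
    - [[0.1,0,0],[0,0,0],0]

```text
time_s: 7.9
eef_pos: [464.0, 78.7, 22.5]
ee_rot: [0.0, 0.707, 0.707, -0.0]
force: [-0.2, -2.7, 0.8]
grip_width: 0.003
grip_force: 1.7
```

Request:
step_arm:
  increments:
    - [[0.1,0,0],[0,0,0],0]
    - [[0.1,0,0],[0,0,0],0]

```text
time_s: 8.15
eef_pos: [464.0, 79.8, 22.5]
ee_rot: [0.0, 0.707, 0.707, -0.0]
force: [-0.9, -4.3, -0.1]
grip_width: -0.001
grip_force: 1.9
```

Request:
step_arm:
  increments:
    - [[0.1,0,0],[0,0,0],0]
    - [[0.1,0,0],[0,0,0],0]

```text
time_s: 8.4
eef_pos: [464.0, 80.9, 22.5]
ee_rot: [0.0, 0.707, 0.707, 0.0]
force: [0.3, -4.0, 0.3]
grip_width: -0.0
grip_force: 1.8
```

The middle one gives at about 4 N. I'll push it on to about 12 mm.

Request:
step_arm:
  increments:
    - [[0.2,0,0],[0,0,0],0]
    - [[0.4,0,0],[0,0,0],0]
    - [[0.6,0,0],[0,0,0],0]
    - [[0.8,0,0],[0,0,0],0]
    - [[1.0,0,0],[0,0,0],0]
    - [[1.0,0,0],[0,0,0],0]

```text
time_s: 9.15
eef_pos: [464.1, 91.0, 22.5]
ee_rot: [0.0, 0.707, 0.707, 0.0]
force: [1.9, -1.8, -0.4]
grip_width: -0.001
grip_force: 1.2
```

Request:
step_arm:
  increments:
    - [[-0.6,0,0],[0,0,0],0]
    - [[-1.0,0,-1.5],[0,0,0],0]
    - [[-1.0,0,-4.5],[0,0,0],0]
    - [[3,-0.1,-5],[0,0,0],0]
    - [[7,-0.2,-5],[0,0,0],0]
    - [[9.4,-0.4,-5],[0,0,0],0]
    - [[9.4,-0.4,-4],[0,0,0],0]
    - [[9.4,-0.4,-1],[0,0,0],0]

```text
time_s: 10.15
eef_pos: [460.9, 184.4, 33.1]
ee_rot: [0.001, 0.707, 0.707, 0.001]
force: [0.7, -0.7, -0.1]
grip_width: -0.002
grip_force: 0.0
```

Request:
step_arm:
  increments:
    - [[0,0,0.6],[0,0,0],0]
    - [[0.4,0,1],[0,0,0],0]
    - [[0.8,0,1],[0,0,0],0]
    - [[1.0,0,1],[0,0,0],0]
    - [[1.0,0,1],[0,0,0],0]

```text
time_s: 10.78
eef_pos: [460.2, 195.1, 22.9]
ee_rot: [0.0, 0.707, 0.707, 0.0]
force: [0.4, 0.5, 0.3]
grip_width: 0.002
grip_force: 0.0
```

Request:
step_arm:
  increments:
    - [[0.1,0,0],[0,0,0],0]
    - [[0.2,0,0],[0,0,0],0]
    - [[0.2,0,0],[0,0,0],0]

```text
time_s: 11.15
eef_pos: [460.0, 196.9, 22.4]
ee_rot: [-0.0, 0.707, 0.707, -0.0]
force: [0.0, -0.1, 0.4]
grip_width: 0.004
grip_force: 0.0
```

Request:
step_arm:
  increments:
    - [[0.1,0,0],[0,0,0],0]
    - [[0.2,0,0],[0,0,0],0]
    - [[0.2,0,0],[0,0,0],0]

```text
time_s: 11.52
eef_pos: [460.0, 198.9, 22.5]
ee_rot: [-0.0, 0.707, 0.707, -0.0]
force: [-0.9, 1.4, -0.3]
grip_width: 0.001
grip_force: 0.0
```

Request:
step_arm:
  increments:
    - [[0.1,0,0],[0,0,0],0]
    - [[0.1,0,0],[0,0,0],0]

```text
time_s: 11.78
eef_pos: [460.0, 199.9, 22.5]
ee_rot: [0.0, 0.707, 0.707, 0.0]
force: [-0.7, 0.2, -0.5]
grip_width: 0.001
grip_force: 0.0
```

Request:
step_arm:
  increments:
    - [[0.1,0,0],[0,0,0],0]
    - [[0.1,0,0],[0,0,0],0]

```text
time_s: 12.02
eef_pos: [460.0, 200.8, 22.4]
ee_rot: [0.0, 0.707, 0.707, -0.0]
force: [-0.2, -0.4, 0.5]
grip_width: 0.001
grip_force: 0.5
```

Request:
step_arm:
  increments:
    - [[0.1,0,0],[0,0,0],0]
    - [[0.1,0,0],[0,0,0],0]

```text
time_s: 12.28
eef_pos: [460.0, 201.4, 22.4]
ee_rot: [0.0, 0.707, 0.707, -0.0]
force: [-0.4, -4.5, 0.2]
grip_width: -0.001
grip_force: 2.6
```

Request:
step_arm:
  increments:
    - [[0.1,0,0],[0,0,0],0]
    - [[0.13,0,0],[0,0,0],0]
    - [[0.13,0,0],[0,0,0],0]

```text
time_s: 12.65
eef_pos: [459.9, 202.1, 22.4]
ee_rot: [0.0, 0.707, 0.707, -0.001]
force: [-0.4, -9.8, 2.0]
grip_width: -0.001
grip_force: 5.0
```

Request:
step_arm:
  increments:
    - [[-0.6,0,0],[0,0,0],0]
    - [[-1.2,0,-2],[0,0,0],0]
    - [[-1.2,0,-8],[0,0,0],100]
    - [[-1.2,0,-12],[0,0,0],100]
    - [[-6,-1,-12],[0,0,0],100]
    - [[-12,-2,-12],[0,0,0],100]
    - [[-18,-3,-12],[0,0,0],100]
    - [[-24,-4,-12],[0,0,0],100]

```text
time_s: 13.65
eef_pos: [419.4, -38.4, 142.7]
ee_rot: [0.0, 0.707, 0.707, 0.0]
force: [0.9, 0.4, -0.3]
grip_width: 0.998
grip_force: 0.0
```

```bash
for a in -30 -20 0; do python3 plan.py 406 -288 110 $a; done; python3 -c "
from h import *;print(ctrl.sense()['joints'].round(2))"
```

```text
shift cm [-24.96  -1.33   3.26] rot [ 0.1 -0.  30. ] now [419.4 -38.4 142.7] F [ 0.9  0.4 -0.3]
shift cm [-24.96  -1.33   3.26] rot [ 0.1 -0.  20. ] now [419.4 -38.4 142.7] F [ 0.9  0.4 -0.3]
shift cm [-24.96  -1.33   3.26] rot [ 0.1 -0.  -0. ] now [419.4 -38.4 142.7] F [ 0.9  0.4 -0.3]
[-0.37  0.19  1.91  0.    1.04 -0.37]
```

The left one holds at about 10 N, so the middle clamp is the loose one. Next is the bung, squeezed at two yaws so it centres in the gripper.

Request:
step_arm:
  increments:
    - [[-6,-0.3,0],[0,0,9],100]
    - [[-12,-0.7,0],[0,0,18],100]
    - [[-18,-1,1],[0,0,27],100]
    - [[-23,-1.3,2],[0,0,36],100]
    - [[-25,-1.3,4],[0,0,45],100]
    - [[-25,-1.3,4],[0,0,45],100]
    - [[-25,-1.3,4],[0,0,45],100]

```text
time_s: 14.52
eef_pos: [406.9, -286.1, 103.0]
ee_rot: [0.0, 0.923, 0.384, 0.0]
force: [-0.4, 0.7, 0.8]
grip_width: 1.004
grip_force: 0.0
```

```bash
python3 plan.py 406 -288 7 -45
```

```text
shift cm [-0.21  0.07  9.6 ] rot [ 0.  -0.   0.1] now [ 406.9 -286.1  103. ] F [-0.4  0.7  0.8]
```

Request:
step_arm:
  increments:
    - [[-0.2,0.1,4],[0,0,0],100]
    - [[-0.2,0.1,7.5],[0,0,0],100]
    - [[-0.2,0.1,9.6],[0,0,0],100]
    - [[-0.2,0.1,9.6],[0,0,0],60]
    - [[-0.2,0.1,9.6],[0,0,0],50]
    - [[-0.2,0.1,9.6],[0,0,0],44]
    - [[-0.2,0.1,9.6],[0,0,0],44]
    - [[-0.2,0.1,9.6],[0,0,0],44]
  squeeze: 20

```text
time_s: 15.52
eef_pos: [406.7, -289.3, 7.9]
ee_rot: [0.001, 0.924, 0.383, 0.001]
force: [-0.7, 2.1, 7.2]
grip_width: 0.483
grip_force: 19.6
```

```bash
python3 - <<'E'
from h import *
s=ctrl.sense();print(s['eef_pos'],s['force'],s['grip_width'],s['grip_force'])
a=grab('scene')['img'][170:260,90:210]; 
cv2.imwrite('pics/g1.png',cv2.resize(a[:,:,::-1],None,fx=5,fy=5))
E
```

```text
[ 406.66973248 -289.25686852    7.89318052] [-0.74306522  2.10630599  7.18689594] 0.4829714774021902 19.59957003593445
```

View pics/g1.png

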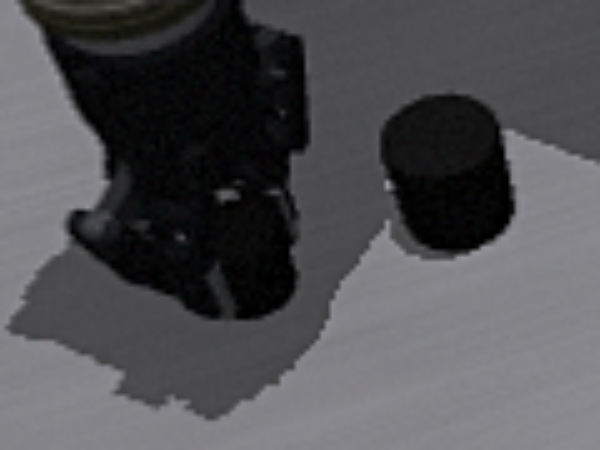

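The bung is gripped (width 41 mm) and stands in the jaws at crop (255,250). I'll open, turn 90° about it, and grip again so it is centred both ways.

Request:
step_arm:
  increments:
    - [[0,0,0],[0,0,0],80]
    - [[0,0,0],[0,0,0],80]
    - [[0,0,0],[0,0,-9],80]
    - [[0,0,0],[0,0,-18],80]
    - [[0,0,0],[0,0,-27],80]
    - [[0,0,0],[0,0,-36],80]
    - [[0,0,0],[0,0,-45],80]
    - [[0,0,0],[0,0,-45],80]

```text
time_s: 16.58
eef_pos: [406.0, -288.9, 6.5]
ee_rot: [-0.0, 0.708, 0.706, -0.0]
force: [-1.0, -0.2, -0.1]
grip_width: 0.802
grip_force: 0.0
```

Request:
step_arm:
  increments:
    - [[0,0,0],[0,0,-9],80]
    - [[0,0,0],[0,0,-18],80]
    - [[0,0,0],[0,0,-27],80]
    - [[0,0,0],[0,0,-36],80]
    - [[0,0,0],[0,0,-45],80]
    - [[0,0,0],[0,0,-45],80]

```text
time_s: 17.32
eef_pos: [406.0, -288.9, 6.5]
ee_rot: [0.0, 0.385, 0.923, -0.0]
force: [0.5, -0.6, -0.4]
grip_width: 0.805
grip_force: 0.0
```

Request:
step_arm:
  increments:
    - [[0,0,0],[0,0,0],60]
    - [[0,0,0],[0,0,0],52]
    - [[0,0,0],[0,0,0],46]
    - [[0,0,0],[0,0,0],42]
    - [[0,0,0],[0,0,0],40]
    - [[0,0,0],[0,0,0],40]
    - [[0,0,0],[0,0,0],40]
  squeeze: 35

```text
time_s: 18.2
eef_pos: [406.0, -289.0, 6.6]
ee_rot: [0.0, 0.383, 0.924, -0.0]
force: [-1.5, 1.0, 4.9]
grip_width: 0.481
grip_force: 35.3
```

Request:
step_arm:
  increments:
    - [[0,0,-2],[0,0,0],40]
    - [[0,0,-7],[0,0,0],40]
    - [[0,0,-12],[0,0,0],40]
    - [[1.7,3.7,-14],[0,0,0],40]
    - [[4,8.6,-14],[0,0,0],40]
    - [[6.4,13.8,-14],[0,0,0],40]
    - [[8.8,19,-14],[0,0,0],40]
    - [[11.2,24.2,-14],[0,0,0],40]

```text
time_s: 19.2
eef_pos: [498.4, -36.8, 146.2]
ee_rot: [-0.0, 0.383, 0.924, -0.0]
force: [1.2, -1.1, 0.3]
grip_width: 0.479
grip_force: 35.6
```

Request:
step_arm:
  increments:
    - [[2,4.4,0],[0,0,0],40]
    - [[4,8.6,1],[0,0,0],40]
    - [[5.8,12.6,3],[0,0,0],40]
    - [[5.8,12.6,4.5],[0,0,0],40]
    - [[5.8,12.6,4.5],[0,0,0],40]
    - [[5.8,12.6,4.5],[0,0,0],40]

```text
time_s: 19.95
eef_pos: [546.4, 90.5, 102.0]
ee_rot: [0.0, 0.384, 0.924, 0.0]
force: [0.7, 0.9, 0.3]
grip_width: 0.48
grip_force: 35.7
```

```bash
python3 plan.py 546 92 107 45; python3 - <<'E'
from h import *
a=grab('scene')['img'][90:250,230:400];b=grab('top')['img'][150:260,180:300]
cv2.imwrite('pics/s1.png',np.hstack([cv2.resize(a,(425,400)),cv2.resize(b,(375,400))])[:,:,::-1])
E
```

```text
shift cm [ 0.14  0.08 -0.5 ] rot [ 0.   0.  -0.1] now [546.4  90.5 102. ] F [0.7 0.9 0.3]
```

View pics/s1.png

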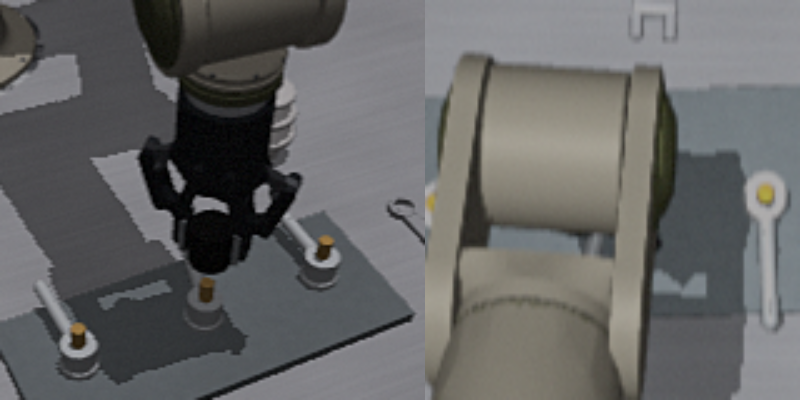

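The scene view shows the bung (crop (212,240)) over the middle stud (crop (206,282)). The top view is blocked by the arm. I'll compare bung and stud in the scene camera to cancel its bias.

```bash
python3 - <<'E'
from meas import *
c=load('scene'); im=c['img'].astype(int)
p=ctrl.sense()['eef_pos'];print(p)
zb=p[2]-6.6
th=np.linspace(0,2*np.pi,73)
def ring(x,y,z,r): return np.array([proj(c,(x+r*np.cos(t),y+r*np.sin(t),z)) for t in th])
r=ring(p[0],p[1],zb,20); print('pred rim u',r[:,0].min(),r[:,0].max(),'vmax',r[:,1].max())
sub=im[:,:,:].max(2)
for v in range(180,204,2): print(v,sub[v,300:332].tolist())
m=(im[...,0]-im[...,2]>35)
print('brass',blobs(c,m,5,300,(290,180,340,230)))
for x,y in((546,92),): 
    a=ring(x,y,64,7);b=ring(x,y,42,7);print('pred stud u',a[:,0].min(),a[:,0].max(),'v',a[:,1].min(),b[:,1].max())
for v in range(198,216,1): print(v,(im[v,304:322,0]-im[v,304:322,2]).tolist())
E
```

```text
[546.57855686  90.57810444 102.27603993]
pred rim u 304.09578418133833 322.00243328425233 vmax 198.80254634582312
180 [0, 24, 48, 38, 16, 3, 13, 8, 11, 13, 7, 14, 2, 10, 5, 10, 16, 13, 11, 11, 7, 5, 14, 11, 14, 8, 10, 13, 10, 9, 5, 10]
182 [0, 31, 51, 34, 11, 3, 10, 15, 12, 3, 14, 9, 15, 7, 11, 12, 16, 11, 9, 16, 6, 9, 11, 3, 9, 12, 11, 13, 12, 9, 10, 4]
184 [0, 40, 55, 33, 5, 5, 9, 5, 12, 11, 8, 7, 3, 9, 9, 4, 11, 11, 8, 13, 2, 7, 8, 52, 60, 32, 2, 2, 7, 3, 19, 99]
186 [0, 31, 51, 31, 2, 6, 0, 6, 5, 1, 0, 4, 12, 7, 7, 12, 12, 9, 17, 8, 3, 1, 0, 38, 48, 43, 21, 8, 17, 0, 59, 90]
188 [137, 83, 41, 25, 0, 11, 2, 0, 5, 11, 4, 0, 5, 5, 0, 9, 8, 1, 8, 3, 3, 0, 7, 39, 54, 37, 10, 6, 5, 0, 81, 101]
190 [145, 130, 82, 46, 48, 30, 0, 6, 0, 7, 13, 5, 5, 5, 3, 7, 6, 5, 8, 2, 5, 0, 21, 40, 51, 34, 12, 12, 7, 65, 97, 99]
192 [144, 145, 114, 76, 57, 27, 0, 1, 9, 12, 8, 2, 6, 7, 13, 8, 4, 1, 7, 7, 3, 9, 33, 44, 48, 29, 7, 4, 33, 83, 99, 96]
194 [85, 72, 51, 51, 78, 54, 0, 0, 9, 1, 3, 7, 5, 7, 7, 7, 5, 6, 5, 5, 0, 2, 37, 47, 42, 55, 43, 59, 90, 96, 95, 95]
196 [53, 54, 55, 55, 65, 90, 58, 0, 1, 0, 0
[... 1305 characters left out ...]
0, -10]
207 [-5, -4, -4, -4, -6, 3, 35, 30, 28, 30, 33, -2, -6, -5, -5, -9, -10, -9]
208 [-5, -5, -3, -4, -6, 4, 32, 29, 29, 28, 34, 0, -6, -3, -2, -7, -9, -10]
209 [-4, -4, -4, -3, -6, 8, 33, 34, 31, 30, 28, 0, -4, -5, -4, -8, -10, -9]
210 [-4, -4, -3, -4, -7, -5, 10, 29, 35, 40, 10, -3, -3, -2, -4, -6, -8, -9]
211 [-4, -2, -4, -4, -3, -5, -8, -6, -1, -5, -8, -6, -5, -4, -3, -8, -10, -9]
212 [-5, -1, -2, -4, -4, -5, -5, -5, -4, -5, -5, -3, -4, -4, -1, -9, -10, -9]
213 [-4, -2, -2, -2, -2, -4, -4, -3, -4, -3, -4, -3, -5, -1, -1, -8, -10, -8]
214 [-3, -3, -2, -3, -3, -2, -2, -3, -3, -5, -6, -3, -2, -2, -2, -5, -8, -8]
215 [-5, -1, -2, -2, -1, -3, -3, -3, -2, -1, -2, -2, -2, 0, -1, -5, -4, -9]
```

Bung and stud agree within about 1 mm in the scene. I'll lower to just above the stud and check again.

Request:
step_arm:
  increments:
    - [[0.05,0.05,1],[0,0,0],40]
    - [[0.05,0.05,2],[0,0,0],40]
    - [[0.05,0.05,2.7],[0,0,0],40]
    - [[0.05,0.05,2.7],[0,0,0],40]
    - [[0.05,0.05,2.7],[0,0,0],40]

```text
time_s: 20.68
eef_pos: [546.4, 92.1, 74.6]
ee_rot: [0.0, 0.383, 0.924, 0.0]
force: [0.4, -0.0, 0.3]
grip_width: 0.482
grip_force: 35.7
```

```bash
python3 - <<'E'
from meas import *
from scipy.ndimage import zoom
cs=[grab('scene')['img'].astype(float) for _ in range(6)]
c=load('scene'); im=np.mean(cs,0)
p=ctrl.sense()['eef_pos'];print(p)
th=np.linspace(0,2*np.pi,361)
def ring(x,y,z,r): return np.array([proj(c,(x+r*np.cos(t),y+r*np.sin(t),z)) for t in th])
r=ring(p[0],p[1],p[2]-6.6,20)
for v in (203,204,205,206,207,208,209,210): 
    k=r[(abs(r[:,1]-v)<.25)&(r[:,1]>r[:,1].mean())][:,0]
    print(v,im[v,302:326].max(1).astype(int).tolist(),'pred',(k.min().round(1),k.max().round(1)) if len(k) else '')
print('pred vmax',r[:,1].max(),'at u',r[r[:,1].argmax(),0])
# hub ring, hub dia 34 z12..42; visible brass
h=ring(546,92,12,17);print('pred hub base u',h[:,0].min(),h[:,0].max(),'vmax',h[:,1].max())
h=ring(546,92,42,17);print('pred hub top u',h[:,0].min(),h[:,0].max())
for v in range(208,226): print(v,im[v,298:328].max(1).astype(int).tolist())
cv2.imwrite('pics/s2.png',cv2.resize(cs[0][150:240,260:380,::-1],None,fx=6,fy=6,interpolation=cv2.INTER_CUBIC))
E
```

```text
[546.33932071  92.12680251  74.62509674]
203 [55, 57, 59, 39, 4, 2, 4, 8, 6, 2, 3, 1, 7, 5, 4, 3, 6, 4, 1, 14, 38, 39, 74, 103] pred (np.float64(304.7), np.float64(321.1))
204 [54, 55, 57, 51, 23, 0, 2, 6, 4, 7, 5, 6, 4, 6, 4, 5, 3, 1, 0, 64, 71, 57, 86, 101] pred (np.float64(305.5), np.float64(320.5))
205 [55, 56, 57, 57, 45, 16, 0, 0, 5, 6, 3, 5, 5, 7, 4, 1, 1, 0, 56, 95, 103, 100, 98, 96] pred (np.float64(306.6), np.float64(319.7))
206 [54, 55, 54, 60, 91, 102, 62, 6, 0, 1, 2, 3, 3, 0, 0, 0, 33, 67, 94, 102, 99, 98, 97, 98] pred (np.float64(308.1), np.float64(318.3))
207 [56, 55, 51, 83, 97, 99, 104, 70, 34, 23, 10, 2, 5, 13, 39, 85, 105, 103, 101, 98, 96, 96, 97, 97] pred (np.float64(311.1), np.float64(315.4))
208 [55, 52, 58, 87, 98, 96, 102, 68, 45, 52, 54, 55, 48, 85, 103, 96, 93, 95, 98, 97, 95, 95, 94, 95] pred 
209 [56, 54, 57, 86, 95, 94, 97, 77, 52, 47, 48, 47, 47, 79, 95, 91, 92, 97, 100, 97, 95, 94, 95, 95] pred 
210 [56, 55, 49, 82, 93, 91, 94, 77, 55, 46, 42, 44, 68, 91, 96, 94, 95, 66, 83, 102, 98, 97, 94, 94] pred 
pred vmax 206.9632926470766 at u 313.29948287771015
[... 1808 characters left out ...]
, 63, 79, 97, 101, 98, 95, 78, 64, 53, 48, 52, 52, 53, 54, 53, 52, 51, 49, 46, 43]
222 [57, 58, 56, 56, 55, 56, 56, 55, 54, 52, 53, 52, 51, 50, 50, 49, 50, 51, 53, 53, 53, 53, 52, 53, 53, 54, 51, 53, 52, 49]
223 [55, 56, 56, 56, 56, 56, 54, 54, 55, 56, 55, 55, 55, 54, 54, 54, 52, 54, 54, 54, 54, 53, 52, 53, 52, 53, 53, 53, 51, 53]
224 [55, 55, 54, 55, 55, 55, 55, 55, 55, 55, 54, 55, 54, 54, 53, 53, 54, 53, 54, 53, 53, 53, 53, 52, 54, 53, 53, 53, 53, 53]
225 [55, 55, 56, 55, 54, 55, 54, 54, 54, 54, 55, 55, 54, 54, 54, 53, 53, 55, 54, 54, 54, 53, 53, 53, 53, 54, 54, 53, 52, 53][ WARN:0@4.721] global loadsave.cpp:1063 imwrite_ Unsupported depth image for selected encoder is fallbacked to CV_8U.
```

View pics/s2.png

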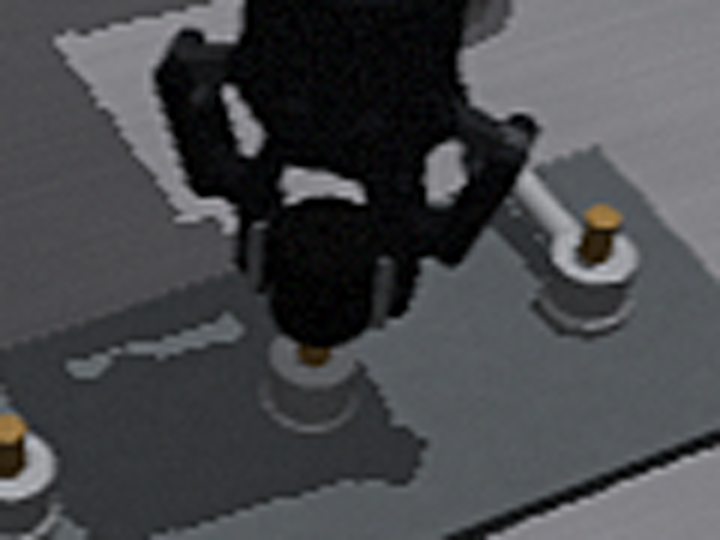

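The bung rim sits exactly where the TCP predicts it, centred over the stud (crop (313,355)). The stud fits (546,92). I'll lower gently.

Request:
step_arm:
  increments:
    - [[0,0,0.3],[0,0,0],40]
    - [[0,0,0.6],[0,0,0],40]
    - [[0,0,0.9],[0,0,0],40]
    - [[0,0,1.2],[0,0,0],40]
    - [[0,0,1.2],[0,0,0],40]

```text
time_s: 21.6
eef_pos: [546.1, 92.1, 62.2]
ee_rot: [-0.0, 0.383, 0.924, -0.0]
force: [0.7, 0.1, -0.2]
grip_width: 0.48
grip_force: 35.7
```

Request:
step_arm:
  increments:
    - [[0,0,0.3],[0,0,0],40]
    - [[0,0,0.6],[0,0,0],40]
    - [[0,0,0.9],[0,0,0],40]
    - [[0,0,1.0],[0,0,0],40]
    - [[0,0,1.1],[0,0,0],40]
    - [[0,0,1.1],[0,0,0],40]

```text
time_s: 22.35
eef_pos: [546.3, 92.1, 51.5]
ee_rot: [0.0, 0.383, 0.924, 0.0]
force: [-0.5, -0.6, -0.3]
grip_width: 0.481
grip_force: 35.7
```

No contact so far. Continuing in 1 mm steps.

Request:
step_arm:
  increments:
    - [[0,0,0.1],[0,0,0],40]
    - [[0,0,0.15],[0,0,0],40]
    - [[0,0,0.2],[0,0,0],40]
    - [[0,0,0.2],[0,0,0],40]

```text
time_s: 22.85
eef_pos: [546.3, 92.1, 49.4]
ee_rot: [-0.0, 0.383, 0.924, -0.0]
force: [0.4, 0.4, -0.4]
grip_width: 0.479
grip_force: 35.7
```

Request:
step_arm:
  increments:
    - [[0,0,0.05],[0,0,0],40]
    - [[0,0,0.05],[0,0,0],40]

```text
time_s: 23.1
eef_pos: [546.2, 92.1, 48.9]
ee_rot: [-0.0, 0.383, 0.924, -0.0]
force: [-0.1, 0.5, -0.2]
grip_width: 0.478
grip_force: 35.7
```

Request:
step_arm:
  increments:
    - [[0,0,0.05],[0,0,0],40]
    - [[0,0,0.05],[0,0,0],40]

```text
time_s: 23.35
eef_pos: [546.3, 92.1, 48.6]
ee_rot: [0.0, 0.383, 0.924, 0.0]
force: [0.6, -0.4, 1.2]
grip_width: 0.478
grip_force: 35.8
```

Request:
step_arm:
  increments:
    - [[0,0,0.03],[0,0,0],40]
    - [[0,0,0.05],[0,0,0],40]
    - [[0,0,0.05],[0,0,0],40]

```text
time_s: 23.72
eef_pos: [546.4, 92.1, 48.5]
ee_rot: [0.0, 0.383, 0.924, 0.0]
force: [-2.8, -0.1, 6.4]
grip_width: 0.48
grip_force: 36.2
```

Request:
step_arm:
  increments:
    - [[0,0,0],[0,0,0],60]
    - [[0,0,0],[0,0,0],75]
    - [[0,0,0],[0,0,0],85]
    - [[0,0,0],[0,0,0],85]

```text
time_s: 24.22
eef_pos: [546.2, 92.1, 47.9]
ee_rot: [-0.0, 0.383, 0.924, -0.0]
force: [0.7, 0.8, -0.5]
grip_width: 0.85
grip_force: 0.0
```

Request:
step_arm:
  increments:
    - [[0,0,-1.5],[0,0,0],85]
    - [[0,0,-4],[0,0,0],85]
    - [[0,0,-9],[0,0,0],85]
    - [[0,0,-14],[0,0,0],85]
    - [[-3,-5,-16],[0,0,0],85]
    - [[-5.5,-10,-16],[0,0,0],85]
    - [[-8,-15,-16],[0,0,0],85]
    - [[-10.5,-20,-16],[0,0,0],85]

```text
time_s: 25.22
eef_pos: [478.2, -125.1, 209.2]
ee_rot: [0.001, 0.383, 0.924, -0.0]
force: [-0.1, -0.9, 0.2]
grip_width: 0.849
grip_force: 0.0
```

Request:
step_arm:
  increments:
    - [[-3,-4,0],[0,0,0],85]
    - [[-5,-8,0],[0,0,0],85]
    - [[-5,-8,0],[0,0,0],85]
    - [[-5,-8,0],[0,0,0],85]

```text
time_s: 25.72
eef_pos: [457.7, -215.0, 208.6]
ee_rot: [0.0, 0.383, 0.924, 0.0]
force: [-0.6, -0.1, -0.1]
grip_width: 0.852
grip_force: 0.0
```

```bash
python3 - <<'E'
from meas import *
c0=cv2.imread('pics/top0.png')[:,:,::-1]
s=grab('scene');t=grab('top');im=t['img'].astype(int)
m=(im.max(2)<38)
for ce,st in blobs(t,m,60,2000,(200,170,270,240)): print('bung',ce,st,at(t,*ce,75).round(1))
cv2.imwrite('pics/f.png',np.hstack([cv2.resize(s['img'][130:290,210:410],(440,352)),cv2.resize(t['img'][165:245,160:320][:, :130],(360,222)).repeat(1,0) if 0 else cv2.copyMakeBorder(cv2.resize(t['img'][165:245,160:320],(356,178)),0,174,0,0,cv2.BORDER_CONSTANT)])[:,:,::-1])
print(ctrl.sense()['force'],ctrl.sense()['eef_pos'])
E
```

```text
bung [235.3, 203.4] [227, 196, 17, 16, 209] [545.1  91.2  75. ]
[1.23780961 0.69650531 0.08989921] [ 457.97267883 -214.48909199  208.41276028]
```

View pics/f.png

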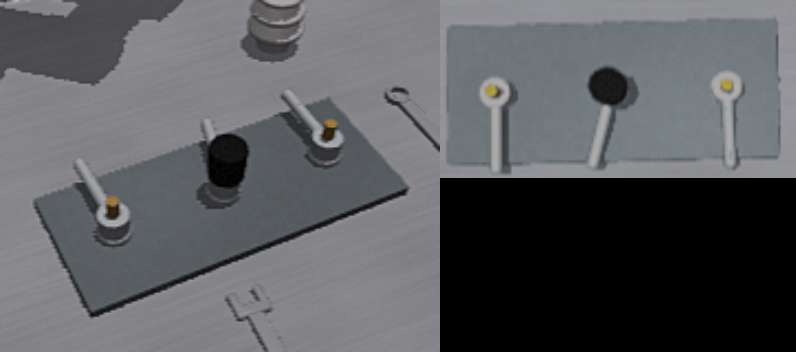

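The bung sits upright and home on the middle clamp at (545,91). The middle lever has turned slightly, the others are unchanged, and the arm is clear.

```bash
python3 -c "
from rig import ctrl
print(ctrl.finish_job())"
```

```text
the job is handed in; nothing more can be done
None
```

The middle clamp was the loose one: its end was turned about 12 mm, the bung was pressed home over its stud before I let go, the right and left clamps held at about 10 N, and the job is handed in with no verdict shown yet.

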